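Hang the aperture plate on the twin-peg stand

TASK

Take the upright aperture plate out of its slotted block by the black grip and hang it on the stand's two pegs, one peg through each of its upright slots, with the plate back against the peg bar and its weight resting on both pegs. The peg bar may be clamped up to two centimetres to either side of the stand's middle, so feel for the pegs gently, never pushing the plate against the stand with more than 25 newtons. Let go of it, and leave the crucible, the beaker and the bottle where they stand.

Things in the scene. Friction and masses are not known exactly. Their poses are not given: they have to be found in the camera images.
- plate: Loose aluminium plate standing upright, 6 mm thick (its x), 110 mm wide (its y), 80 mm tall (its z), 0.13 to 0.25 kg. Origin: centre of its underside; z up, x through the thickness. Two upright slots go right through it near the top, a round 26 mm window lies below their middle, and a black grip tab stands on the top edge. Front and back are alike.
- grip (a point): Point on the plate at which to grip it from above, across the tab's 12 mm: 104 mm above the plate's underside. The tab is 12 mm thick (plate x), 34 mm wide (plate y), and reaches from 80 to 120 mm above the underside.
- slot_a (a point): Centre of the plate's slot at its y = +35 mm, z = 62 mm. Both slots are 9 mm wide and 14 mm tall (z = 55 to 69 mm), through the full 6 mm.
- slot_b (a point): Centre of the plate's other slot, at its y = -35 mm, z = 62 mm; same size.
- holder: Fixed grey slotted block, 50 x 134 mm, 34 mm high, in which the plate stands at first. Origin: centre of its underside, z up. Its slot runs along its y, 7.6 mm wide and 114 mm long, floor at z = 8 mm, open at the top at z = 34 mm; the plate starts in it with its axes parallel to the block's: lift it straight up.
- stand: Fixed stand: dark base 90 x 140 mm, 10 mm high; two posts 108 mm high and across them a steel peg bar 150 mm wide, 22 mm tall, front face at x = 6 mm; a rail at z = 43 to 61 mm has its face at the same x. Origin on the underside, midway between the posts and 25 mm in front of them; z up, x from the stand's front (where the pegs point) to its back.
- bar_middle (a point): On the stand, in the plane of the bar's front face at peg height (z = 100 mm), on the stand's middle line. From the bar two rigid round pegs, 8 mm thick, tips chamfered 0.6 mm, stick out 21 mm toward the stand's -x, 70 mm apart. The bar is clamped off-centre: the pegs' middle lies anywhere within 18 mm to either side (stand y) of this point. That offset is not measured: see or feel it.
- hung (a point): On the stand: where the plate's origin comes when it hangs home (stand x = 3 mm, z = 35 mm), but for the bar's unknown sideways offset of up to 18 mm; the plate's x is along the stand's x, either way round. At z = 38 mm the pegs are midway up the slots. The bar's clamps yield only at about 80 N; slid along the peg tips with a light push, the plate gives way where slots meet pegs.
- crucible: Loose ceramic crucible, 38 mm wide, 30 mm high, a bystander; origin at the centre of its underside.
- beaker: Loose clear beaker, 49 mm wide, 56 mm high, a bystander; origin at the centre of its underside.
- bottle: Loose white trap bottle, 44 x 44 mm, 84 mm high, a bystander; origin at the centre of its underside.

How it is judged:
On the way, in this order (a step that is already met when the one before it is completed fails the run):
1. the plate is lifted clear of its slotted block (z of plate in the frame of holder above 0.04 m), for 0.1 s.
2. both pegs are through the slots and the plate is back against the peg bar (x of plate in the frame of stand between 0 and 0.006 m and y of plate in the frame of stand between -0.0205 and 0.0205 m and angle between the x axis of plate and the x axis of stand, either way round below 0.06 rad and z of plate in the frame of stand between 0.032 and 0.048 m), for 0.1 s.
At the end, for the whole second after the job is handed in: The plate hangs at rest on both pegs: its origin in the stand's frame is within 3 mm of x = 3 mm (back against the bar), within 2.5 mm of z = 35 mm (weight on the pegs) and within 20.5 mm of y = 0 (wherever the bar is clamped); upright and parallel to the bar within 0.06 rad (x of plate in the frame of stand between 0 and 0.006 m and y of plate in the frame of stand between -0.0205 and 0.0205 m and angle between the x axis of plate and the x axis of stand, either way round below 0.06 rad and z of plate in the frame of stand between 0.0325 and 0.0375 m and angle between plate's own z axis and vertical below 0.06 rad and linear speed of plate below 0.01 m/s); the robot touches nothing.
It fails at once if the plate is pushed against the stand with more than 25 N (contact force between plate and stand above 25 N).
It fails at once if the crucible is moved by more than 20 mm (distance of crucible from where it was at the start of the episode above 0.02 m).
It fails at once if the beaker is moved by more than 20 mm (distance of beaker from where it was at the start of the episode above 0.02 m).
It fails at once if the bottle is moved by more than 20 mm (distance of bottle from where it was at the start of the episode above 0.02 m).
It also fails if it takes over 64 s, if anything falls off the work surface, if the arm or the gripper's body presses on something with over 40 N, if the wrist force passes 120 N, or if a joint passes its speed limit or range.

ROBOT

A 6-joint arm with a two-finger parallel gripper is mounted at the origin on a cart in front of the work surface, level with it; the furniture and walls round the work are solid. World frame = base frame: x ahead of the robot, y to its left, z up, the work surface at z = 0. Lengths are in m, angles in rad, forces in N, time in s.
With the tool pointing down it reaches from about 0.275 to 0.75 m from the base axis. Payload 10.2 kg.
Tool frame: the origin (TCP) lies on the centre line of the jaws, within the pads' length; the fingertips stand 17 mm ahead of it and the grasp point (between the pads) lies 2 mm behind it (bot.tcp_to_tips is the distance from the TCP to the fingertips, in m); z points along the fingers, y is the direction in which the jaws open and shut (so a half turn about z gives the same grasp; the last joint's range is limited). The gripper opens to 88 mm and grips with 3 to 60 N. Pads are 18 mm wide; open, the fingers measure 123 mm over their backs; the gripper's body (75 mm by 187 mm) begins 45 mm behind the grasp point.
Start: joints at [-1.455, 0.313, 1.498, -0, 1.331, -0.223], TCP at [0.174, -0.495, 0.256] pointing down, gripper open.
Joint ranges: [-2.94, 2.94], [-0.97, 2.17], [0.19, 2.56], [-1.23, 4.37], [0.02, 3.11], [-2.88, 2.88]. Speed limits (rad/s): [2.39, 2.39, 3.01, 3.14, 3.14, 3.14].

INTERFACE

Orientations are given as a unit quaternion [x, y, z, w].
In Python, from bench import bot gives the robot as it stands. The module is installed in compiled form; this text tells all that it offers.
- The arm moves only by the shell command python3 -m creep 'ROWS' [OPENING] [FORCE]. ROWS is JSON, a list of rows, each an object of numbers: "x", "y", "z": the shift along the world's x, y, z scaled (see below); "rx", "ry", "rz": the turn, a rotation vector about the world's x, y, z scaled (see below). A call has 1 to 20 rows; each row shifts and turns the commanded pose from where the row before left it; what a row does not reach is not made up. The controller multiplies each number of a shift by 150 mm and each number of a turn by 0.12 rad. A row lasts 1/8 s, in which the tool goes at most 62.5 mm and 10.7 degrees, less where a joint would pass 70% of its speed; a pose out of reach is approached as far as the arm can. A call with a number of a shift or a turn outside -1 to 1 is refused whole. A call with a gripper value outside its range is refused whole. OPENING is the opening, from 0 (shut) to 1 (fully open), set as the call begins (- or left out, the last holds). The fingers move at their own pace and stop on an object; FORCE is the grip in N (left out, the last holds). Time passes only in rows, so rows that do not move let the fingers close. It gives the time, the measured TCP pose, the force and the opening at its end, in the units of the state.
- bot.get_state(): the state, without advancing time (a new reading comes with each control period).
- bot.read_camera(name): name is "scene" or "top" or "wrist"; returns a dict with "image" (420x560x3 uint8, blue, green, red), "fovy" (degrees; the focal length in pixels is half the picture's height over the tangent of half this angle, whatever the lens; pixels are square), "cx", "cy" (the principal point, pixels), "dist_coeffs" ([k1, k2, p1, p2, k3] as OpenCV has them; the pictures are not rectified), "R" (3x3) and "t" (3): a world point X has camera coordinates R X + t. Camera axes: x right, y down, z forward; pixel columns grow to the right and rows downward; lengths in m; the calibration is good to about 2 mm. A picture is of the moment at which its call begins. There is no depth.
- bot.job_done(): hands the job in, once; it reports no verdict.
The state is a dict: "time": time; "joints": joint angles; "dq": joint speeds; "joint_efforts": joint torques, N m; "eef_pos": TCP position; "tool_rot": TCP orientation; "ft_force": force on the tool from outside, world axes, zero at the start; "moment": the same for the moment, N m; "opening": finger opening in m.
Only numpy, scipy, OpenCV 4.12 (cv2) and the standard library are available. Lean on these libraries where they do the work, as an engineer would, in place of code of your own. Each camera call takes 0.05 s, during which the arm holds its last target. There are 200 camera calls.

## Working session

There is one attempt and no reset: what is moved stays moved. The work goes in short steps, Python scripts to look and compute and a shell command to move; the robot and the scene stay as the last step left them, time stands still between calls to the robot, and variables do not carry over. Pictures are saved under pics/ and viewed, about 8 in all and at most 12, crops included, and the job is handed in when it is done.

```bash
mkdir -p pics; cat > h.py <<'E'
import numpy as np, cv2
from bench import bot
def cam(n,save=None):
    c=bot.read_camera(n); c['f']=210/np.tan(np.radians(c['fovy'])/2)
    c['K']=np.array([[c['f'],0,c['cx']],[0,c['f'],c['cy']],[0,0,1]]); c['R']=np.array(c['R']);c['t']=np.array(c['t']);c['d']=np.array(c['dist_coeffs'],float)
    if save: cv2.imwrite('pics/'+save,c['image'])
    return c
def ray(c,uv):
    p=cv2.undistortPoints(np.array([[uv]],float),c['K'],c['d'])[0,0]
    return -c['R'].T@c['t'], c['R'].T@np.array([p[0],p[1],1])
def onz(c,uv,z):
    o,d=ray(c,uv); return o+d*(z-o[2])/d[2]
def proj(c,X):
    return cv2.projectPoints(np.array(X,float).reshape(-1,1,3),cv2.Rodrigues(c['R'])[0],c['t'],c['K'],c['d'])[0][:,0]
E
python3 - <<'E'
from h import *
a=cam('top','top0.png');b=cam('scene','scene0.png')
import pickle;pickle.dump((a,b),open('c0.pkl','wb'))
for c in(a,b): print(-c['R'].T@c['t'],c['fovy'],c['R'][2])
print(bot.get_state())
E
```

```text
[ 0.28204961 -0.0332912   1.48959263] 47.56848333343137 [ 0.17858455 -0.01706432 -0.98377658]
[-0.08261758  0.66644121  0.97923627] 50.878845843069485 [ 0.48487862 -0.55268522 -0.67781397]
{'time': 0.1, 'joints': array([-1.45541328e+00,  3.13363833e-01,  1.49829586e+00, -9.65674060e-06,
        1.33099463e+00, -2.23393963e-01]), 'dq': array([ 0.00252318, -0.00010452, -0.00186369,  0.00044032, -0.00084882,
       -0.0009537 ]), 'joint_efforts': array([ 1.73887362e-03, -4.02811110e+01, -2.52641058e+01,  6.95186877e-02,
        3.42258671e-02, -5.58155762e-05]), 'eef_pos': array([ 0.17444346, -0.49498045,  0.25525831]), 'tool_rot': array([ 9.85687704e-01,  1.68580747e-01,  2.39711183e-05, -5.30310978e-04]), 'ft_force': array([-0.06452632,  0.23592644,  0.3305687 ]), 'moment': array([0.05066843, 0.03605648, 0.0253441 ]), 'opening': 0.0881395046278341}
```

View pics/top0.png

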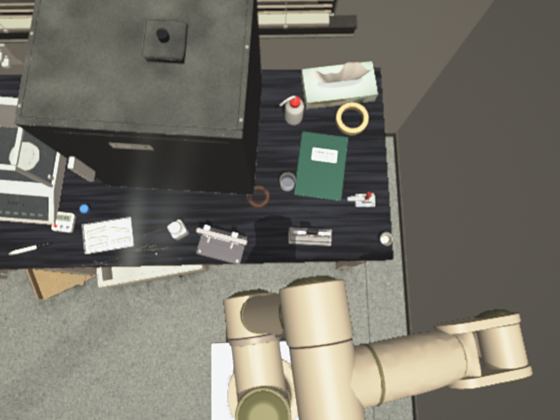

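View pics/scene0.png

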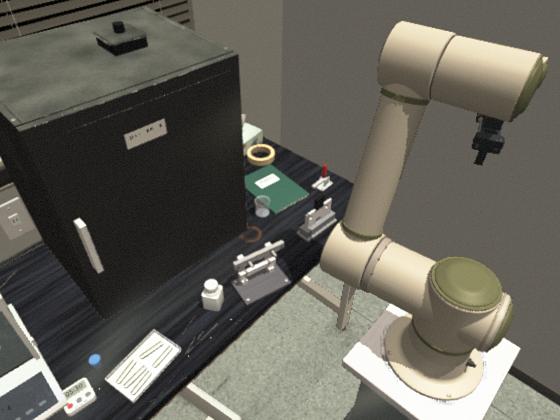

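The top view shows the holder with the plate at about (310,236), the stand at (222,244) with its pegs pointing toward the robot, the bottle at (177,230), the beaker at (288,182) and the crucible at (386,239). The scene view agrees: plate (318,215), stand (260,270). Next I'll enlarge both.

```bash
python3 - <<'E'
from h import *
import pickle;a,b=pickle.load(open('c0.pkl','rb'))
A=cv2.resize(a['image'][205:275,180:340],None,fx=5,fy=5,interpolation=cv2.INTER_CUBIC)[:, :800]
B=cv2.resize(b['image'][180:310,200:350],None,fx=5,fy=5,interpolation=cv2.INTER_CUBIC)
A=np.clip(A*1.5,0,255).astype('uint8');B=np.clip(B[:600]*1.5,0,255).astype('uint8')
cv2.imwrite('pics/topc.png',A);cv2.imwrite('pics/scenec.png',B)
E
```

```text
(no output)
```

View pics/topc.png

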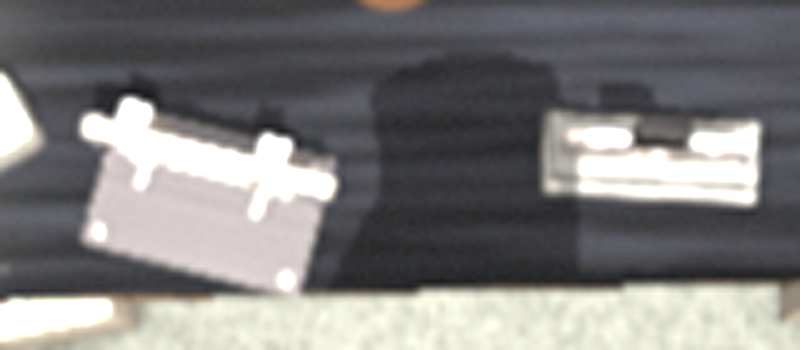

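View pics/scenec.png

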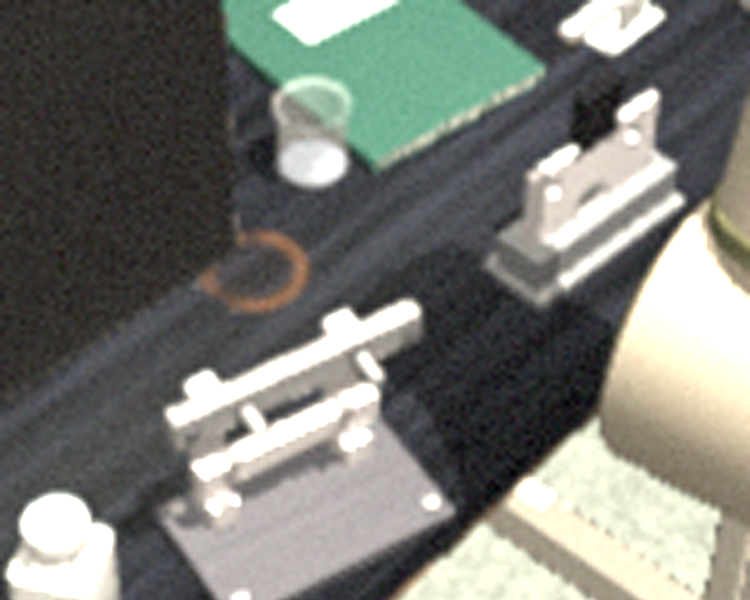

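```bash
python3 - <<'E'
from h import *
import pickle;a,b=pickle.load(open('c0.pkl','rb'))
T=lambda u,v,z:onz(a,((u-2)/5+180,(v-2)/5+205),z)
S=lambda u,v,z:onz(b,((u-2)/5+200,(v-2)/5+180),z)
def tri(p,q):
    o1,d1=ray(a,((p[0]-2)/5+180,(p[1]-2)/5+205));o2,d2=ray(b,((q[0]-2)/5+200,(q[1]-2)/5+180))
    s=np.linalg.lstsq(np.c_[d1,-d2],o2-o1,rcond=None)[0];A=o1+s[0]*d1;B=o2+s[1]*d2
    return (A+B)/2,np.linalg.norm(A-B)
np.set_printoptions(precision=4,suppress=True)
print('holder bottom/ top corners',[T(u,v,.017)[:2] for u,v in((545,110),(762,120),(757,205),(545,192))])
print('tab top',[T(u,v,.128)[:2] for u,v in((635,118),(692,122),(692,147),(636,143),(664,131))])
print('tab S',S(598,88,.128))
print('plate ends S', S(545,168,.088),S(652,95,.088))
print('plate ends T', T(568,134,.088),T(758,142,.088))
print('peg tips T',T(143,186,.1),T(258,216,.1)); print('peg tips S',S(262,430,.1),S(377,378,.1))
print('bar ends T',T(82,128,.111),T(335,186,.111)); print('bar ends S top',S(168,410,.111),S(418,303,.111))
print('base corners T',T(82,238,.01),T(300,292,.01),'S',S(452,510,.01),S(163,518,.01))
for p,q in(((143,186),(262,430)),((258,216),(377,378)),((664,131),(598,90))): print(tri(p,q))
print('bottle',onz(a,(177,230),.08),'cruc',onz(a,(386,239),.02),'beaker',onz(a,(288,182),.03))
E
```

```text
holder bottom/ top corners [array([ 0.4957, -0.0833]), array([ 0.4862, -0.2187]), array([ 0.4331, -0.2132]), array([ 0.4444, -0.0819])]
tab top [array([ 0.4737, -0.1314]), array([ 0.4706, -0.1642]), array([ 0.4561, -0.1637]), array([ 0.4592, -0.1315]), array([ 0.4658, -0.1479])]
tab S [ 0.4668 -0.1455  0.128 ]
plate ends S [ 0.4718 -0.106   0.088 ] [ 0.4642 -0.2007  0.088 ]
plate ends T [ 0.4707 -0.0942  0.088 ] [ 0.4632 -0.2068  0.088 ]
peg tips T [0.4445 0.1558 0.1   ] [0.4253 0.0888 0.1   ]
peg tips S [0.4489 0.1559 0.1   ] [0.4287 0.0899 0.1   ]
bar ends T [0.478  0.1898 0.111 ] [0.4405 0.0431 0.111 ]
bar ends S top [0.4871 0.185  0.111 ] [0.4417 0.0427 0.111 ]
base corners T [0.4235 0.2058 0.01  ] [0.3868 0.0711 0.01  ] S [0.3867 0.0742 0.01  ] [0.5001 0.1842 0.01  ]
(array([0.4457, 0.1565, 0.1026]), np.float64(0.003637396100815965))
(array([0.4266, 0.0897, 0.1009]), np.float64(0.0034858742589801888))
(array([ 0.467 , -0.1477,  0.1246]), np.float64(0.001853896769659363))
bottle [0.4843 0.2513 0.08  ] cruc [ 0.4491 -0.385   0.02  ] beaker [ 0.6356 -0.0851  0.03  ]
```

```bash
python3 -m creep '[{"x":0.195,"y":0.231,"rz":0.968},{"x":0.195,"y":0.231,"rz":0.968},{"x":0.195,"y":0.231,"rz":0.968},{"x":0.195,"y":0.231,"rz":0.968},{"x":0.195,"y":0.231,"rz":0.968},{"x":0.195,"y":0.231,"rz":0.968},{"x":0.195,"y":0.231,"rz":0.968},{"x":0.195,"y":0.231,"rz":0.968},{"x":0.195,"y":0.231,"rz":0.968},{"x":0.195,"y":0.231,"rz":0.968},{},{}]'
python3 - <<'E'
from h import *
c=cam('wrist','w1.png');print(-c['R'].T@c['t'],c['R'][2])
import pickle;pickle.dump(c,open('w1.pkl','wb'))
from scipy.spatial.transform import Rotation as R
s=bot.get_state();print(R.from_quat(s['tool_rot']).as_matrix(),s['eef_pos'],s['joints'])
E
```

```text
[ 0.25173289 -0.46804709  0.38420217] [-0.29937937 -0.10518348 -0.94831874]
[[ 9.43154426e-01  3.32354790e-01 -1.49466138e-04]
 [ 3.32354773e-01 -9.43153939e-01  9.75846229e-04]
 [ 1.83357591e-04 -9.70049474e-04 -9.99999513e-01]] [ 0.1744508  -0.49499849  0.2552921 ] [-1.45539105e+00  3.13346860e-01  1.49822920e+00 -3.71673905e-05
  1.33100316e+00 -2.23385147e-01]invalid input
```

View pics/w1.png

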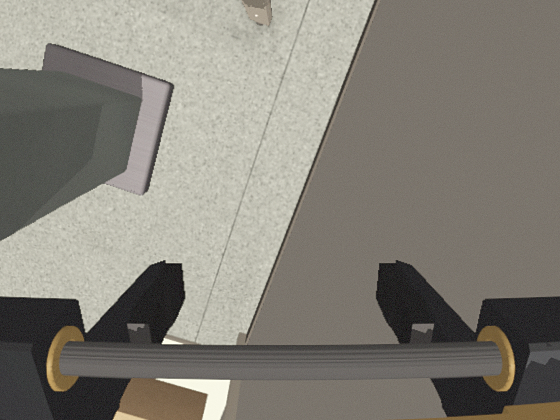

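The move was refused, probably because of the empty rows, so this picture shows the floor beside the bench from the start pose, with the fingers at (160,290) and (400,290). I'll retry with explicit zero rows.

```bash
python3 -m creep '[{"x":0.195,"y":0.231,"z":0,"rx":0,"ry":0,"rz":0.968},{"x":0.195,"y":0.231,"z":0,"rx":0,"ry":0,"rz":0.968},{"x":0.195,"y":0.231,"z":0,"rx":0,"ry":0,"rz":0.968},{"x":0.195,"y":0.231,"z":0,"rx":0,"ry":0,"rz":0.968},{"x":0.195,"y":0.231,"z":0,"rx":0,"ry":0,"rz":0.968},{"x":0.195,"y":0.231,"z":0,"rx":0,"ry":0,"rz":0.968},{"x":0.195,"y":0.231,"z":0,"rx":0,"ry":0,"rz":0.968},{"x":0.195,"y":0.231,"z":0,"rx":0,"ry":0,"rz":0.968},{"x":0.195,"y":0.231,"z":0,"rx":0,"ry":0,"rz":0.968},{"x":0.195,"y":0.231,"z":0,"rx":0,"ry":0,"rz":0.968},{"x":0,"y":0,"z":0,"rx":0,"ry":0,"rz":0},{"x":0,"y":0,"z":0,"rx":0,"ry":0,"rz":0}]'
python3 - <<'E'
from h import *
from scipy.spatial.transform import Rotation as R
s=bot.get_state();print(s['time'],R.from_quat(s['tool_rot']).as_matrix(),s['eef_pos'],s['joints'])
c=cam('wrist','w2.png');print(-c['R'].T@c['t'],c['R'][2])
import pickle;pickle.dump(c,open('w1.pkl','wb'))
E
```

```text
time: 1.65
eef_pos: [0.4666, -0.149, 0.2555]
tool_rot: [0.732, 0.681, -0.0, -0.0]
ft_force: [-0.5, -0.4, 0.3]
opening: 0.0883
1.65 [[ 7.12399937e-02  9.97459041e-01 -5.69092450e-04]
 [ 9.97459200e-01 -7.12400309e-02 -4.53310719e-05]
 [-8.57580513e-05 -5.64417115e-04 -9.99999837e-01]] [ 0.46664638 -0.14900483  0.25552805] [-5.48618549e-01  2.35791464e-01  1.59975307e+00 -3.47531984e-04
  1.30651007e+00 -4.77227274e-01]
[ 0.47171951 -0.06680876  0.38445612] [-0.02230938 -0.31697326 -0.94817206]
```

View pics/w2.png

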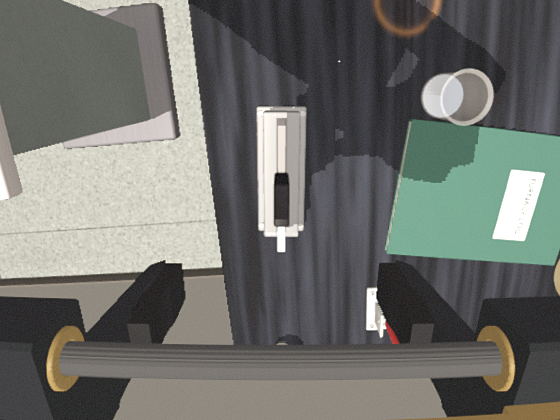

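The wrist view shows the holder at (281,172) parallel to the image columns, with the black tab at (281,200), midway between the fingers at columns 160 and 400.

```bash
python3 - <<'E'
from h import *
import pickle;c=pickle.load(open('w1.pkl','rb'))
np.set_printoptions(precision=4,suppress=True)
g=c['image'].max(2)
for r in (180,190,200,215): print(r,g[r,266:298])
for n,uv,z in(('tab topL',(274,173),.128),('tab topR',(289,173),.128),('tab c',(281.5,199),.128),('plate far end',(281.5,250),.088),('near',(281.5,119),.088),('H tl',(257.5,108),.03),('H bl',(259,231),.03),('H tr',(306,108),.03),('H br',(303,231),.03)): print(n,onz(c,uv,z))
E
```

```text
180 [251 247 245 243 243 243 248 234 109  14  29  30  38  31  35  35  34  37
  38  29  34  28  72 142 174 170 169 167 167 171 169 169]
190 [249 247 245 244 243 244 238 198  76  41  55  56  55  55  56  59  60  61
  55  58  54  59  51 113 172 169 168 169 170 169 169 166]
200 [247 244 245 242 243 243 239 197  73  42  49  52  63  55  57  58  56  59
  55  60  55  46  46 120 173 170 169 166 169 170 169 164]
215 [246 244 243 242 242 242 237 198  73  40  51  56  53  51  53  56  56  56
  56  50  54  43  58 121 173 167 167 166 166 166 166 157]
tab topL [ 0.4632 -0.1243  0.128 ]
tab topR [ 0.4739 -0.125   0.128 ]
tab c [ 0.4672 -0.1441  0.128 ]
plate far end [ 0.4633 -0.2035  0.088 ]
near [ 0.471  -0.0899  0.088 ]
H tl [ 0.449  -0.0826  0.03  ]
H bl [ 0.4396 -0.2069  0.03  ]
H tr [ 0.4947 -0.0858  0.03  ]
H br [ 0.4856 -0.2101  0.03  ]
```

```bash
python3 -m creep '[{"x":0.003,"y":0.01,"z":-0.24},{"x":0,"y":0,"z":-0.24},{"x":0,"y":0,"z":-0.24},{"x":0,"y":0,"z":-0.16},{"x":0,"y":0,"z":-0.09},{"x":0,"y":0,"z":0}]' 1
python3 -m creep '[{"z":0},{"z":0},{"z":0},{"z":0},{"z":0},{"z":0},{"z":0},{"z":0}]' 0 25
```

```text
invalid input
invalid input
```

```bash
python3 -m creep '[{"x":0.003,"y":0.01,"z":-0.24,"rx":0,"ry":0,"rz":0},{"x":0,"y":0,"z":-0.24,"rx":0,"ry":0,"rz":0},{"x":0,"y":0,"z":-0.24,"rx":0,"ry":0,"rz":0},{"x":0,"y":0,"z":-0.16,"rx":0,"ry":0,"rz":0},{"x":0,"y":0,"z":-0.09,"rx":0,"ry":0,"rz":0},{"x":0,"y":0,"z":0,"rx":0,"ry":0,"rz":0}]' 1
```

```text
time: 2.45
eef_pos: [0.467, -0.1476, 0.11]
tool_rot: [0.732, 0.681, -0.0, -0.0]
ft_force: [-0.5, -0.1, 0.2]
opening: 0.0875
```

```bash
python3 -m creep '[{"x":0,"y":0,"z":0,"rx":0,"ry":0,"rz":0},{"x":0,"y":0,"z":0,"rx":0,"ry":0,"rz":0},{"x":0,"y":0,"z":0,"rx":0,"ry":0,"rz":0},{"x":0,"y":0,"z":0,"rx":0,"ry":0,"rz":0},{"x":0,"y":0,"z":0,"rx":0,"ry":0,"rz":0},{"x":0,"y":0,"z":0,"rx":0,"ry":0,"rz":0},{"x":0,"y":0,"z":0,"rx":0,"ry":0,"rz":0},{"x":0,"y":0,"z":0,"rx":0,"ry":0,"rz":0}]' 0 25
```

```text
time: 3.45
eef_pos: [0.4674, -0.1472, 0.1102]
tool_rot: [0.732, 0.682, -0.0, -0.0]
ft_force: [0.2, -0.7, 0.2]
opening: 0.0118
```

```bash
python3 -m creep '[{"x":0,"y":0,"z":0.07,"rx":0,"ry":0,"rz":0},{"x":0,"y":0,"z":0.14,"rx":0,"ry":0,"rz":0},{"x":0,"y":0,"z":0.2,"rx":0,"ry":0,"rz":0},{"x":0,"y":0,"z":0.2,"rx":0,"ry":0,"rz":0},{"x":0,"y":0,"z":0.06,"rx":0,"ry":0,"rz":0},{"x":-0.032,"y":0.118,"z":0,"rx":0,"ry":0,"rz":-0.208},{"x":-0.064,"y":0.236,"z":0,"rx":0,"ry":0,"rz":-0.208},{"x":-0.064,"y":0.236,"z":0,"rx":0,"ry":0,"rz":-0.208},{"x":-0.064,"y":0.236,"z":0,"rx":0,"ry":0,"rz":-0.208},{"x":-0.064,"y":0.236,"z":0,"rx":0,"ry":0,"rz":-0.208},{"x":-0.064,"y":0.236,"z":0,"rx":0,"ry":0,"rz":-0.208},{"x":-0.064,"y":0.236,"z":0,"rx":0,"ry":0,"rz":-0.208},{"x":-0.064,"y":0.236,"z":0,"rx":0,"ry":0,"rz":-0.208},{"x":-0.032,"y":0.118,"z":0,"rx":0,"ry":0,"rz":0},{"x":0,"y":0,"z":0,"rx":0,"ry":0,"rz":0},{"x":0,"y":0,"z":0,"rx":0,"ry":0,"rz":0}]'
python3 - <<'E'
from h import *
s=bot.get_state();print(s['eef_pos'],s['tool_rot'],s['ft_force'],s['moment'])
c=cam('wrist','w3.png');print(-c['R'].T@c['t'],c['R'][2])
import pickle;pickle.dump(c,open('w3.pkl','wb'))
E
```

```text
time: 5.45
eef_pos: [0.3906, 0.1355, 0.2104]
tool_rot: [0.796, 0.605, -0.0, -0.0]
ft_force: [0.9, 0.6, -1.4]
opening: 0.0118
[0.39064585 0.13552061 0.21037658] [ 7.95945741e-01  6.05367859e-01 -3.47566871e-04 -1.12384828e-04] [ 0.91894118  0.60757424 -1.43503307] [ 0.04234922 -0.09519305  0.00978446]
[0.41197773 0.21492999 0.33932266] [-0.08456174 -0.30661071 -0.9480713 ]
```

View pics/w3.png

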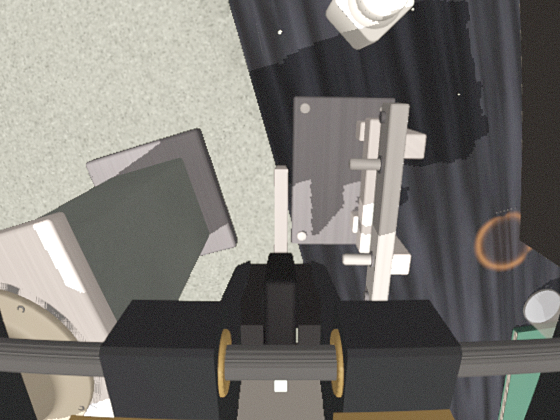

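The wrist view shows the held plate's top edge at column 281, its +y end at row 167. The pegs' tips are at (351,164) and (343,259), and the bar front runs from (386,104) to (372,300).

```bash
python3 - <<'E'
from h import *
import pickle;c=pickle.load(open('w3.pkl','rb'))
np.set_printoptions(precision=4,suppress=True)
a=onz(c,(351,164.5),.1);b=onz(c,(343,259.5),.1);print('tips',a,b,np.linalg.norm(a-b))
a2=onz(c,(380,164),.1);b2=onz(c,(370,260),.1);print('peg axis dir',a2-a,b2-b)
for z in(.1,):
  print('yaw pegs',-np.arctan2(*(a-b)[:2]),'mid',(a+b)/2)
p=onz(c,(386.5,104),.111);q=onz(c,(372.5,290),.111);print('bar',p,q,-np.arctan2(*(p-q)[:2]),np.linalg.norm(p-q))
f=onz(c,(294,97),.01);g=onz(c,(292,243),.01);print('base front',f,g,-np.arctan2(*(f-g)[:2]),np.linalg.norm(f-g))
print('plate top +y end L/R',onz(c,(274.5,168),.188),onz(c,(287.5,168),.188))
print('plate lower on top edge',onz(c,(274,250),.188),onz(c,(288,250),.188))
im=cv2.resize(c['image'][85:315,255:435],None,fx=2.6,fy=2.6,interpolation=cv2.INTER_CUBIC);cv2.imwrite('pics/w3c.png',im)
E
```

```text
tips [0.4447 0.1559 0.1   ] [0.4247 0.0887 0.1   ] 0.07008682043471064
peg axis dir [ 0.0189 -0.0048  0.    ] [ 0.019  -0.0058 -0.    ]
yaw pegs -0.2896740469045402 mid [0.4347 0.1223 0.1   ]
bar [0.4722 0.1896 0.111 ] [0.4396 0.0648 0.111 ] -0.25526154065754236 0.12895800541159252
base front [0.4216 0.2051 0.01  ] [0.3847 0.0723 0.01  ] -0.27108101735344803 0.1378678508572363
plate top +y end L/R [0.4011 0.1846 0.188 ] [0.4064 0.1832 0.188 ]
plate lower on top edge [0.3907 0.1482 0.188 ] [0.3968 0.1465 0.188 ]
```

View pics/w3c.png

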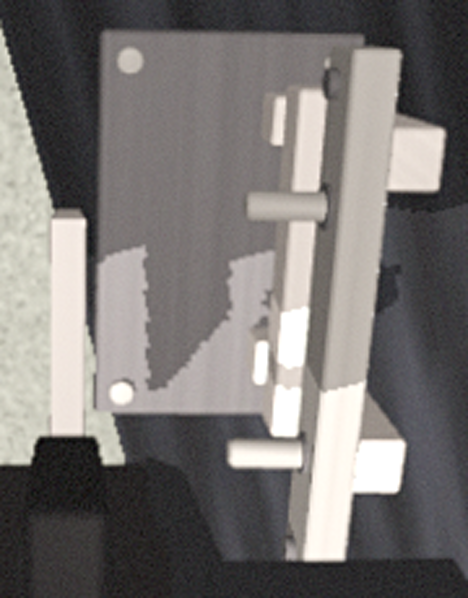

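The enlarged crop shows both pegs clearly, with tips at full-image (350,164) and (343,259). The plate's +y end is near row 166–169, but it isn't clear whether that's its top or bottom corner, so I'll check with projected corners.

```bash
python3 - <<'E'
from h import *
import pickle;c=pickle.load(open('w3.pkl','rb'))
np.set_printoptions(precision=4,suppress=True)
th=-.270;e=np.array([np.cos(th),np.sin(th)]);n=np.array([-e[1],e[0]])
P=[]
for y in(.055,.017):
 for z in(.1882,.1082):
  for x in(-.003,.003): P.append([*(np.array([.3906,.1355])+e*x+n*y),z])
print(proj(c,P))
for r in(-.006,.006): print('tab top',proj(c,[*(np.array([.3906,.1355])+e*r+n*.017),.2282]))
print(c['image'][155:262:1,281].max(1)); print(c['image'][170,266:296].max(1),c['image'][200,266:296].max(1))
p=onz(c,(391.5,104),.111);q=onz(c,(377.3,235),.111);print('bar',p,q,-np.arctan2(*(p-q)[:2]))
m=np.array([.4347,.1223]);d=m-[.3906,.1355];print('tip mid rel TCP e,n',d@e,d@n)
for s in(.035,-.035):print('peg check',proj(c,[*(m+n*s),.1]),proj(c,[*(m+n*s+e*.021),.1]))
E
```

```text
[[274.4039 156.7227]
 [288.7726 156.7498]
 [276.3783 133.9389]
 [285.9457 133.957 ]
 [274.6762 240.6014]
 [288.0015 240.624 ]
 [276.4571 192.2642]
 [285.5727 192.2805]]
tab top [[264.3637 286.3154]]
tab top [[298.9204 286.3693]]
[ 41  34  33  42  41  44  39  43  35  40  98 137 142 151 219 247 245 245
 243 244 242 243 244 243 243 243 243 245 243 242 242 242 243 242 242 242
 242 242 243 242 241 242 242 241 244 242 243 241 242 241 243 243 241 242
 242 241 241 241 241 242 241 242 241 242 241 241 241 240 241 240 239 240
 241 240 239 239 238 240 239 239 239 238 241 239 238 240 239 238 239 239
 238 239 239 239 238 241 228 169  53  13  33  29  38  36  28  36  25]
[199 205 205 207 213 214 213 198 202 250 249 250 249 249 247 247 247 247
 247 250 254 244  98  34  46  42  69 105 124 130] [216 212 213 213 213 216 215 215 224 243 245 243 243 243 242 242 241 241
 242 245 242 207  85  56  49  90 148 180 194 191]
bar [0.4752 0.1888 0.111 ] [0.4506 0.1063 0.111 ] -0.28941528400779776
tip mid rel TCP e,n 0.046023151494028317 -0.0009589194740523116
peg check [[350.0132 164.5207]] [[381.1456 164.7259]]
peg check [[343.9843 259.4293]] [[372.5533 259.3432]]
```

The plate has swung in the grip: its end face spans about 4 px where 23 is expected. I'll work out the tilt.

```bash
python3 - <<'E'
from h import *
import pickle;c=pickle.load(open('w3.pkl','rb'))
from scipy.optimize import least_squares
th=-.270;e=np.array([np.cos(th),np.sin(th),0]);n=np.array([-e[1],e[0],0]);k=np.array([0,0,1.])
G=np.array([.3906,.1355,.2124])
def rows(p,h=0):
    f,s=p;out=[]
    for y,z in((.055,.08),(.055,0),(.017,.08)):
        dz=z-.104
        yy=(y+s);out.append(G+n*(np.cos(f)*yy-np.sin(f)*-dz*1)+k*(np.cos(f)*dz-np.sin(f)*yy)+k*h)
    return proj(c,out)[:,1]
obs=np.array([168.8,164.7,252])
for h in(-.003,0,.003):
    r=least_squares(lambda p:rows(p,h)-obs,[.1,0]);print(h,r.x,rows(r.x,h))
b=cam('scene','s3.png');im=b['image'];u,v=proj(b,G-k*.06)[0].astype(int);print(u,v)
cv2.imwrite('pics/s3c.png',cv2.resize(im[v-60:v+60,u-70:u+70],None,fx=5,fy=5,interpolation=cv2.INTER_CUBIC))
pickle.dump(b,open('s3.pkl','wb'))
E
```

```text
-0.003 [ 0.17159461 -0.00310892] [169.69569045 164.67454954 251.05913547]
0 [ 0.17613301 -0.00205918] [168.98958727 164.69276492 251.8023345 ]
0.003 [ 0.18080468 -0.00100448] [168.25656398 164.72622342 252.56220226]
274 259
```

View pics/s3c.png

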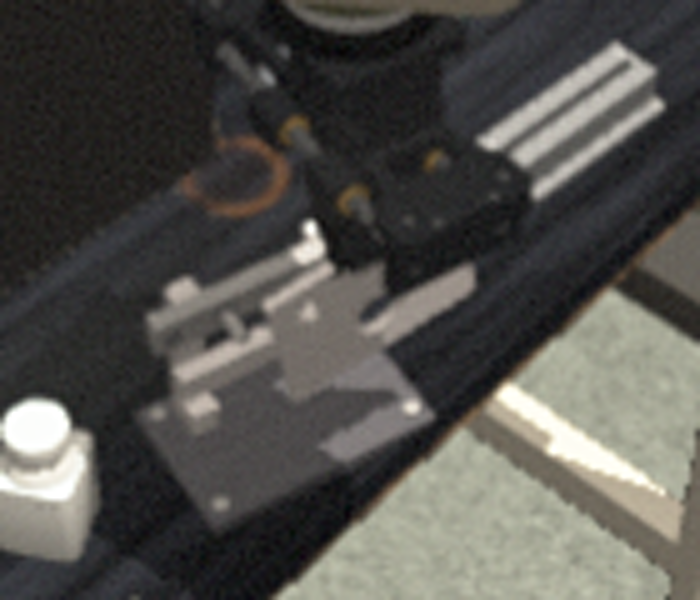

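The scene crop confirms it: the plate at (320,330) leans along its own plane, the lower corner toward the robot's right. The fit gives 0.176 rad and about −2 mm along plate y. I'll grip harder and level it with the tool, moving gently from here on.

```bash
python3 -m creep '[{"x":0,"y":0,"z":0,"rx":0,"ry":0,"rz":0},{"x":0,"y":0,"z":0,"rx":0,"ry":0,"rz":0},{"x":0,"y":0,"z":0,"rx":0,"ry":0,"rz":0},{"x":0,"y":0,"z":0,"rx":0.1,"ry":-0.03,"rz":0},{"x":0,"y":0,"z":0,"rx":0.2,"ry":-0.056,"rz":-0.03},{"x":0,"y":0,"z":0,"rx":0.2,"ry":-0.056,"rz":-0.03},{"x":0,"y":0,"z":0,"rx":0.2,"ry":-0.056,"rz":-0.03},{"x":0,"y":0,"z":0,"rx":0.2,"ry":-0.056,"rz":-0.02},{"x":0,"y":0,"z":0,"rx":0.2,"ry":-0.056,"rz":0},{"x":0,"y":0,"z":0,"rx":0.2,"ry":-0.056,"rz":0},{"x":0,"y":0,"z":0,"rx":0.114,"ry":-0.03,"rz":0},{"x":0,"y":0,"z":0,"rx":0,"ry":0,"rz":0},{"x":0,"y":0,"z":0,"rx":0,"ry":0,"rz":0},{"x":0,"y":0,"z":0,"rx":0,"ry":0,"rz":0}]' 0 45
cat >> h.py <<'E'
from scipy.spatial.transform import Rotation as R
from scipy.optimize import least_squares
np.set_printoptions(precision=4,suppress=True)
def st():
    s=bot.get_state();M=R.from_quat(s['tool_rot']).as_matrix();y=M[:,1]*np.sign(M[0,1]);return s,M,y
E
python3 - <<'E'
from h import *
s,M,y=st();print(M,'yaw',np.arctan2(y[1],y[0]),s['eef_pos'],s['ft_force'])
c=cam('wrist','w4.png')
import pickle;pickle.dump(c,open('w4.pkl','wb'))
im=c['image'].max(2)
print(im[100:270,281])
for r in(120,150,165,180,200,230): print(r,im[r,262:302])
E
```

```text
time: 7.3
eef_pos: [0.3906, 0.1361, 0.2107]
tool_rot: [0.797, 0.598, 0.07, -0.053]
ft_force: [-1.1, -1.0, -2.1]
opening: 0.0118
[[ 0.2751  0.9602  0.048 ]
 [ 0.9453 -0.2793  0.1685]
 [ 0.1752 -0.001  -0.9845]] yaw -0.28302857650582525 [0.3906 0.1361 0.2107] [-1.0842 -0.9675 -2.1463]
[ 68  68  67  64  65  66  64  59  55  67  63  63  65  63  61  60  62  60
  61  61  61  46  62  56  56  57  64  55  60  60  63  62  67  69  60  37
  41  45  47  46  53  55  49  54  50  54  53  58  57  56  51  58  57  50
  51  51  51  54  49  41  48  48  46  54  44  87 131 148 154 219 248 247
 244 243 243 244 244 243 243 243 243 243 243 243 243 244 243 243 242 243
 243 243 244 241 243 244 242 242 243 242 244 243 243 243 243 243 242 241
 242 240 242 242 242 243 242 242 242 241 241 242 240 241 240 241 241 241
 240 241 239 241 240 241 240 239 240 240 240 239 239 240 240 240 239 239
 239 238 238 238 238 242 243 230 169  51  26  32  27  29  33  30  33  35
  31  30  31  27  28  32  42  28]
120 [59 57 69 67 61 71 71 78 79 89 84 86 80 74 73 63 60 61 59 61 56 61 62 65
 61 70 63 68 75 71 73 81 79 82 86 87 91 95 91 98]
150 [ 38  40  43  39  45  42  44  40  46  44  45  45  46  46  47  49  38  56
  56  51  56  55  50  44  39  39  41  33  41  48  85 118 138 134 130 126
 139 176 205 205]
165 [199 197 158  58  43  37  35  39  41  41  41  41  43  46  67  76  81  82
  81  87  80  80  85  76  50  56  46  43  38  48  86 115 137 136 131 137
 131 131 136 132]
180 [211 212 203 207 219 217 198  78  37  38  40 118 214 250 247 245 245 245
 244 243 243 244 244 247 243 209  81  38  53  53  79 118 132 132 129 130
 128 134 128 131]
200 [202 211 214 212 208 198 198 202 205 206 202 191 200 246 245 245 244 243
 243 244 243 243 244 246 242 206  77  41  43  53  79 113 128 133 130 128
 128 132 130 130]
230 [207 212 205 196 202 207 212 213 209 211 207 204 217 244 242 242 240 240
 240 240 240 240 240 243 240 202  76  24  43  44  75 113 127 133 124 122
 127 125 130 130]
```

```bash
python3 -m creep '[{"x":0.01,"y":0,"z":-0.02,"rx":0,"ry":0,"rz":0},{"x":0.025,"y":-0.006,"z":-0.05,"rx":0,"ry":0,"rz":0},{"x":0.028,"y":-0.008,"z":-0.07,"rx":0,"ry":0,"rz":0},{"x":0.028,"y":-0.008,"z":-0.07,"rx":0,"ry":0,"rz":0},{"x":0.028,"y":-0.008,"z":-0.07,"rx":0,"ry":0,"rz":0},{"x":0.028,"y":-0.008,"z":-0.07,"rx":0,"ry":0,"rz":0},{"x":0.028,"y":-0.008,"z":-0.06,"rx":0,"ry":0,"rz":0},{"x":0.025,"y":-0.006,"z":-0.04,"rx":0,"ry":0,"rz":0},{"x":0.018,"y":-0.005,"z":-0.02,"rx":0,"ry":0,"rz":0},{"x":0.009,"y":0,"z":-0.001,"rx":0,"ry":0,"rz":0},{"x":0,"y":0,"z":0,"rx":0,"ry":0,"rz":0},{"x":0,"y":0,"z":0,"rx":0,"ry":0,"rz":0},{"x":0,"y":0,"z":0,"rx":0,"ry":0,"rz":0}]'
python3 - <<'E'
from h import *
s,M,y=st();print('yaw',np.arctan2(y[1],y[0]),s['eef_pos'],s['ft_force'],s['moment'])
c=cam('wrist');b=cam('scene')
import pickle;pickle.dump((c,b),open('w5.pkl','wb'))
A=cv2.resize(c['image'][80:290,250:400],None,fx=2.85,fy=2.85,interpolation=cv2.INTER_CUBIC)
u,v=proj(b,[.42,.125,.09])[0].astype(int);print(u,v)
B=cv2.resize(b['image'][v-60:v+60,u-40:u+40],None,fx=5,fy=5,interpolation=cv2.INTER_CUBIC)[:598]
A=A[:598,:400];cv2.imwrite('pics/m5.png',np.hstack([A,np.clip(B[:A.shape[0],:]*1.3,0,255).astype('uint8')]))
E
```

```text
time: 8.98
eef_pos: [0.4247, 0.1275, 0.1402]
tool_rot: [0.797, 0.598, 0.07, -0.053]
ft_force: [0.6, 0.7, -2.3]
opening: 0.0116
yaw -0.28321959268099245 [0.4247 0.1275 0.1402] [ 0.5785  0.7021 -2.3477] [-0.1745 -0.0499 -0.0291]
268 267
```

View pics/m5.png

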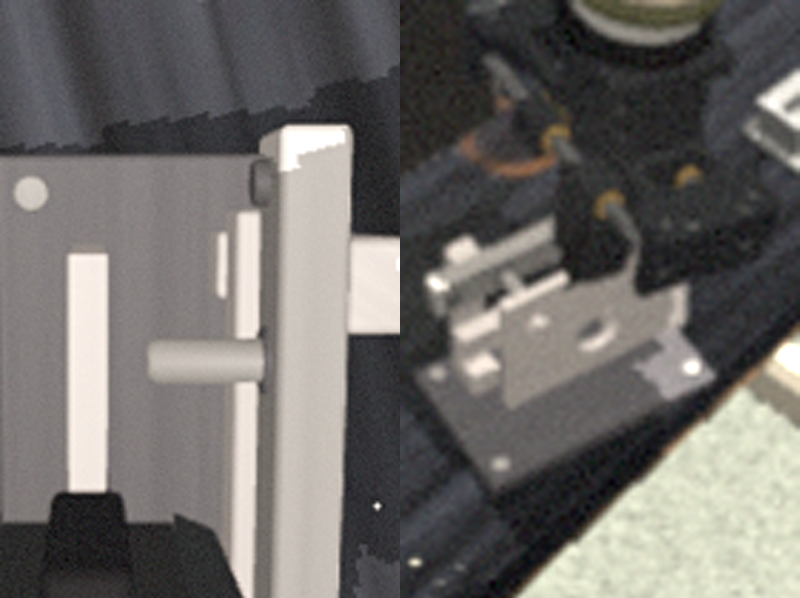

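Left half (wrist): the plate's top edge is vertical, its end at full-image row about 169, and the +y peg's tip is at about (302.6,206.7), lying along the plate normal. Right half (scene): the plate now looks level, with its left slot at (540,320). Now the offset between peg and slot.

```bash
python3 - <<'E'
from h import *
import pickle;c,b=pickle.load(open('w5.pkl','rb'))
s,M,y=st();e=np.array([y[0],y[1],0]);e/=np.linalg.norm(e);n=np.array([-e[1],e[0],0]);T=s['eef_pos']
im=c['image'].max(2)
print('plate end col281',im[158:176,281]);print('peg col 310',im[190:224,310]);print('peg col 338',im[190:224,338]);print('row207',im[207,284:350])
f=lambda uv,z:((onz(c,uv,z)-T)@e*1e3,(onz(c,uv,z)-T)@n*1e3)
ztop=T[2]+.002-.104+.08;print('plate top end',f((281,169.3),ztop),'bottom end',f((281,165.2),ztop-.08))
for z in(.1,):print('peg tip',f((302.6,206.7),z),f((338,207),z))
# plate right edge at top, near end and tab
print('plate faces',f((274.7,200),ztop),f((287.6,200),ztop),f((287.6,240),ztop),f((287.6,172),ztop))
E
```

```text
plate end col281 [136 134 134 131 132 137 133 140 145 149 158 223 251 250 249 248 248 247]
peg col 310 [129 129 130 126 128 130 131 131 130 147 166 174 182 188 194 199 200 202
 199 194 182 178 169 157 142 128 129 128 125 127 129 128 131 128]
peg col 338 [242 242 242 242 242 243 245 247 212 145 155 167 178 184 191 200 208 211
 203 195 188 184 169 176 225 245 243 243 240 241 242 240 240 239]
row207 [246 248 246 216 132 128 130 136 133 134 133 134 135 134 133 134 131 140
 169 194 198 200 201 203 202 201 202 199 201 204 204 203 204 204 204 203
 206 206 204 206 205 205 206 210 205 208 206 207 205 208 209 208 208 208
 211 210 210 207 176 115 125 118 119 149 175 190]
plate top end (np.float64(-0.3457789677033049), np.float64(52.41913248297573)) bottom end (np.float64(-0.21557213530613817), np.float64(52.2653326033076))
peg tip (np.float64(10.603096638664107), np.float64(33.058121002038845)) (np.float64(28.472939587261337), np.float64(32.948060575007986))
plate faces (np.float64(-3.1578203125498634), np.float64(38.60507267298574)) (np.float64(2.6693954929005432), np.float64(38.61806095798277)) (np.float64(2.765850573081154), np.float64(20.11972951594849)) (np.float64(2.607459232385827), np.float64(51.22355469473689))
```

Slot to peg: move +0.65 mm along the plate's y; the gap to the peg tips is about 7.9 mm. I'll advance 6 mm, then 3 mm slowly.

```bash
python3 -m creep '[{"x":0.0099,"y":-0.0018,"z":0,"rx":0,"ry":0,"rz":0},{"x":0.0099,"y":-0.0018,"z":0,"rx":0,"ry":0,"rz":0},{"x":0.0099,"y":-0.0018,"z":0,"rx":0,"ry":0,"rz":0},{"x":0.0099,"y":-0.0018,"z":0,"rx":0,"ry":0,"rz":0},{"x":0,"y":0,"z":0,"rx":0,"ry":0,"rz":0},{"x":0,"y":0,"z":0,"rx":0,"ry":0,"rz":0},{"x":0,"y":0,"z":0,"rx":0,"ry":0,"rz":0}]'
python3 -m creep '[{"x":0.0032,"y":-0.0009,"z":0,"rx":0,"ry":0,"rz":0},{"x":0.0032,"y":-0.0009,"z":0,"rx":0,"ry":0,"rz":0},{"x":0.0032,"y":-0.0009,"z":0,"rx":0,"ry":0,"rz":0},{"x":0.0032,"y":-0.0009,"z":0,"rx":0,"ry":0,"rz":0},{"x":0,"y":0,"z":0,"rx":0,"ry":0,"rz":0},{"x":0,"y":0,"z":0,"rx":0,"ry":0,"rz":0}]'
python3 -m creep '[{"x":0.0032,"y":-0.0009,"z":0,"rx":0,"ry":0,"rz":0},{"x":0.0032,"y":-0.0009,"z":0,"rx":0,"ry":0,"rz":0},{"x":0,"y":0,"z":0,"rx":0,"ry":0,"rz":0},{"x":0,"y":0,"z":0,"rx":0,"ry":0,"rz":0}]'
```

```text
time: 9.95
eef_pos: [0.4306, 0.1264, 0.1401]
tool_rot: [0.797, 0.598, 0.07, -0.053]
ft_force: [-0.0, 0.2, -2.8]
opening: 0.0118
time: 10.7
eef_pos: [0.4325, 0.1259, 0.1401]
tool_rot: [0.797, 0.598, 0.07, -0.053]
ft_force: [-0.1, -0.0, -2.0]
opening: 0.0119
time: 11.2
eef_pos: [0.4335, 0.1256, 0.1401]
tool_rot: [0.797, 0.598, 0.07, -0.053]
ft_force: [0.3, 0.5, -2.9]
opening: 0.0117
```

```bash
python3 -m creep '[{"x":0.0032,"y":-0.0009,"z":0,"rx":0,"ry":0,"rz":0},{"x":0.0032,"y":-0.0009,"z":0,"rx":0,"ry":0,"rz":0},{"x":0,"y":0,"z":0,"rx":0,"ry":0,"rz":0},{"x":0,"y":0,"z":0,"rx":0,"ry":0,"rz":0}]'
python3 -m creep '[{"x":0.0032,"y":-0.0009,"z":0,"rx":0,"ry":0,"rz":0},{"x":0.0032,"y":-0.0009,"z":0,"rx":0,"ry":0,"rz":0},{"x":0,"y":0,"z":0,"rx":0,"ry":0,"rz":0},{"x":0,"y":0,"z":0,"rx":0,"ry":0,"rz":0}]'
```

```text
time: 11.7
eef_pos: [0.4344, 0.1253, 0.1401]
tool_rot: [0.797, 0.598, 0.07, -0.053]
ft_force: [-0.8, 0.0, -2.8]
opening: 0.0115
time: 12.2
eef_pos: [0.4354, 0.125, 0.14]
tool_rot: [0.797, 0.598, 0.07, -0.053]
ft_force: [-1.3, 1.3, -2.9]
opening: 0.0115
```

```bash
python3 - <<'E'
from h import *
c=cam('wrist','w6.png');im=c['image'].max(2)
print(im[158:176,281])
for r in(175,207,235):print(r,im[r,266:330])
s=bot.get_state();print(s['ft_force'],s['moment'])
E
python3 -m creep '[{"x":0.0032,"y":-0.0009,"z":0,"rx":0,"ry":0,"rz":0},{"x":0.0032,"y":-0.0009,"z":0,"rx":0,"ry":0,"rz":0},{"x":0,"y":0,"z":0,"rx":0,"ry":0,"rz":0},{"x":0,"y":0,"z":0,"rx":0,"ry":0,"rz":0}]'
```

```text
[137 135 140 132 138 134 135 138 148 149 156 224 253 249 248 248 248 247]
175 [131 134 133 130 135 133 130 168 224 254 250 250 250 250 249 247 248 248
 247 251 247 218 136 127 129 128 131 130 133 131 132 133 136 131 135 134
 137 135 131 130 131 128 134 147 187 226 208 147 162 211 236 249 247 231
 154 110 113 113 138 172 187 203 207 208]
207 [128 130 128 130 130 129 125 161 224 252 249 248 247 246 247 245 246 245
 247 247 245 228 199 200 199 202 201 199 203 202 203 202 203 204 202 204
 204 204 206 204 207 207 207 206 207 206 205 207 206 207 206 208 208 197
 145 130 123 125 143 180 194 205 205 206]
235 [127 131 129 123 133 129 127 159 222 250 248 247 244 245 243 244 244 245
 245 246 239 194 129 122 124 124 127 123 128 126 125 127 128 127 130 131
 131 136 132 126 123 127 127 132 128 134 142 149 185 222 235 242 238 204
 120 112 116 126 159 180 196 207 205 205]
[-0.6229 -0.6836 -2.7181] [-0.1702 -0.013  -0.0688]
time: 12.75
eef_pos: [0.4364, 0.1248, 0.1401]
tool_rot: [0.797, 0.598, 0.07, -0.053]
ft_force: [-0.3, 0.7, -2.1]
opening: 0.0118
```

No force and the plate hasn't pivoted, so the pegs are entering the slots. Advancing in checked steps.

```bash
python3 -m creep '[{"x":0.0064,"y":-0.0019,"z":0,"rx":0,"ry":0,"rz":0},{"x":0.0064,"y":-0.0019,"z":0,"rx":0,"ry":0,"rz":0},{"x":0.0064,"y":-0.0019,"z":0,"rx":0,"ry":0,"rz":0},{"x":0.0064,"y":-0.0019,"z":0,"rx":0,"ry":0,"rz":0},{"x":0,"y":0,"z":0,"rx":0,"ry":0,"rz":0}]'
python3 -m creep '[{"x":0.0064,"y":-0.0019,"z":0,"rx":0,"ry":0,"rz":0},{"x":0.0064,"y":-0.0019,"z":0,"rx":0,"ry":0,"rz":0},{"x":0.0064,"y":-0.0019,"z":0,"rx":0,"ry":0,"rz":0},{"x":0.0064,"y":-0.0019,"z":0,"rx":0,"ry":0,"rz":0},{"x":0,"y":0,"z":0,"rx":0,"ry":0,"rz":0}]'
```

```text
time: 13.38
eef_pos: [0.4403, 0.1236, 0.1401]
tool_rot: [0.797, 0.598, 0.07, -0.053]
ft_force: [-0.1, -0.2, -2.1]
opening: 0.0114
time: 14.0
eef_pos: [0.4441, 0.1225, 0.1401]
tool_rot: [0.797, 0.598, 0.07, -0.053]
ft_force: [-0.8, -0.1, -2.5]
opening: 0.0114
```

```bash
python3 -m creep '[{"x":0.0064,"y":-0.0019,"z":0,"rx":0,"ry":0,"rz":0},{"x":0.0064,"y":-0.0019,"z":0,"rx":0,"ry":0,"rz":0},{"x":0.0064,"y":-0.0019,"z":0,"rx":0,"ry":0,"rz":0},{"x":0.0064,"y":-0.0019,"z":0,"rx":0,"ry":0,"rz":0},{"x":0.0064,"y":-0.0019,"z":0,"rx":0,"ry":0,"rz":0},{"x":0,"y":0,"z":0,"rx":0,"ry":0,"rz":0}]'
python3 -m creep '[{"x":0.0032,"y":-0.0009,"z":0,"rx":0,"ry":0,"rz":0},{"x":0.0032,"y":-0.0009,"z":0,"rx":0,"ry":0,"rz":0},{"x":0.0032,"y":-0.0009,"z":0,"rx":0,"ry":0,"rz":0},{"x":0,"y":0,"z":0,"rx":0,"ry":0,"rz":0},{"x":0,"y":0,"z":0,"rx":0,"ry":0,"rz":0}]'
python3 - <<'E'
from h import *
c=cam('wrist','w7.png');im=c['image'].max(2)
print(im[158:176,281])
for r in(190,207,235):print(r,im[r,266:320])
E
```

```text
time: 14.75
eef_pos: [0.4489, 0.1211, 0.1401]
tool_rot: [0.797, 0.598, 0.07, -0.053]
ft_force: [-0.3, -0.3, -2.0]
opening: 0.0118
time: 15.38
eef_pos: [0.4503, 0.1207, 0.1401]
tool_rot: [0.797, 0.598, 0.07, -0.053]
ft_force: [0.1, -0.1, -2.2]
opening: 0.0115
[135 134 135 133 135 134 135 142 147 150 159 222 251 249 248 247 248 248]
190 [134 134 128 127 127 124 125 161 224 252 249 248 247 247 248 246 245 247
 247 249 246 214 146 161 157 130 172 190 206 208 205 208 207 209 206 206
 204 204 204 203 207 205 208 205 205 208 208 207 203 185 185 214 232 243]
207 [203 203 204 205 204 203 208 213 237 248 249 246 247 246 246 246 247 245
 246 247 245 235 198 129 125 138 170 188 201 209 206 205 206 206 204 203
 202 203 203 202 206 203 204 207 208 205 206 207 203 180 149 129 128 133]
235 [133 129 126 124 123 120 120 159 220 249 246 246 244 245 243 243 244 244
 246 246 239 187 135 167 181 134 166 182 199 206 205 205 207 204 203 202
 200 199 199 202 203 203 206 204 206 205 205 206 198 177 128 125 131 130]
```

The peg now shows in front of the plate (row 207, left of column 273). Closing the last millimetre or two.

```bash
for i in 1; do python3 -m creep '[{"x":0.0032,"y":-0.0009,"z":0,"rx":0,"ry":0,"rz":0},{"x":0.0032,"y":-0.0009,"z":0,"rx":0,"ry":0,"rz":0},{"x":0,"y":0,"z":0,"rx":0,"ry":0,"rz":0},{"x":0,"y":0,"z":0,"rx":0,"ry":0,"rz":0}]'; done
python3 -m creep '[{"x":0.0032,"y":-0.0009,"z":0,"rx":0,"ry":0,"rz":0},{"x":0,"y":0,"z":0,"rx":0,"ry":0,"rz":0},{"x":0,"y":0,"z":0,"rx":0,"ry":0,"rz":0}]'
```

```text
time: 15.92
eef_pos: [0.4512, 0.1204, 0.1401]
tool_rot: [0.797, 0.598, 0.07, -0.053]
ft_force: [-0.6, -0.0, -1.5]
opening: 0.0115
time: 16.3
eef_pos: [0.4517, 0.1203, 0.1401]
tool_rot: [0.797, 0.598, 0.07, -0.053]
ft_force: [-0.2, -0.3, -2.6]
opening: 0.0118
```

```bash
python3 -m creep '[{"x":0.0032,"y":-0.0009,"z":0,"rx":0,"ry":0,"rz":0},{"x":0,"y":0,"z":0,"rx":0,"ry":0,"rz":0},{"x":0,"y":0,"z":0,"rx":0,"ry":0,"rz":0}]'
```

```text
time: 16.68
eef_pos: [0.4521, 0.1201, 0.14]
tool_rot: [0.797, 0.598, 0.07, -0.053]
ft_force: [-0.6, -0.2, -2.3]
opening: 0.0114
```

```bash
python3 -m creep '[{"x":0.0032,"y":-0.0009,"z":0,"rx":0,"ry":0,"rz":0},{"x":0,"y":0,"z":0,"rx":0,"ry":0,"rz":0},{"x":0,"y":0,"z":0,"rx":0,"ry":0,"rz":0}]'
```

```text
time: 17.05
eef_pos: [0.4524, 0.1201, 0.14]
tool_rot: [0.797, 0.598, 0.07, -0.053]
ft_force: [-3.3, 0.4, -0.8]
opening: 0.0116
```

```bash
python3 -m creep '[{"x":0.0032,"y":-0.0009,"z":0,"rx":0,"ry":0,"rz":0},{"x":0,"y":0,"z":0,"rx":0,"ry":0,"rz":0},{"x":0,"y":0,"z":0,"rx":0,"ry":0,"rz":0}]'
```

```text
time: 17.42
eef_pos: [0.4525, 0.12, 0.1399]
tool_rot: [0.797, 0.598, 0.069, -0.054]
ft_force: [-5.4, -0.2, 0.6]
opening: 0.0116
```

Back against the bar at about 5 N. Now lowering onto the pegs.

```bash
python3 -m creep '[{"x":-0.001,"y":0.0003,"z":-0.0033,"rx":0,"ry":0,"rz":0},{"x":0,"y":0,"z":-0.0033,"rx":0,"ry":0,"rz":0},{"x":0,"y":0,"z":-0.0033,"rx":0,"ry":0,"rz":0},{"x":0,"y":0,"z":-0.0033,"rx":0,"ry":0,"rz":0},{"x":0,"y":0,"z":0,"rx":0,"ry":0,"rz":0},{"x":0,"y":0,"z":0,"rx":0,"ry":0,"rz":0}]'
```

```text
time: 18.18
eef_pos: [0.4526, 0.1202, 0.138]
tool_rot: [0.797, 0.598, 0.07, -0.054]
ft_force: [-4.8, 1.6, -0.1]
opening: 0.0115
```

```bash
python3 -m creep '[{"x":0,"y":0,"z":-0.0033,"rx":0,"ry":0,"rz":0},{"x":0,"y":0,"z":0,"rx":0,"ry":0,"rz":0},{"x":0,"y":0,"z":0,"rx":0,"ry":0,"rz":0}]'
```

```text
time: 18.55
eef_pos: [0.4526, 0.1202, 0.1375]
tool_rot: [0.797, 0.598, 0.07, -0.054]
ft_force: [-5.1, 1.0, -0.3]
opening: 0.0115
```

```bash
python3 -m creep '[{"x":0,"y":0,"z":-0.0033,"rx":0,"ry":0,"rz":0},{"x":0,"y":0,"z":0,"rx":0,"ry":0,"rz":0},{"x":0,"y":0,"z":0,"rx":0,"ry":0,"rz":0}]'
```

```text
time: 18.92
eef_pos: [0.4526, 0.1202, 0.137]
tool_rot: [0.797, 0.598, 0.07, -0.054]
ft_force: [-5.0, 3.0, -0.6]
opening: 0.0116
```

```bash
python3 -m creep '[{"x":0,"y":0,"z":-0.0033,"rx":0,"ry":0,"rz":0},{"x":0,"y":0,"z":0,"rx":0,"ry":0,"rz":0},{"x":0,"y":0,"z":0,"rx":0,"ry":0,"rz":0}]'
```

```text
time: 19.3
eef_pos: [0.4526, 0.1202, 0.1367]
tool_rot: [0.797, 0.598, 0.07, -0.054]
ft_force: [-5.8, 1.3, 2.6]
opening: 0.0121
```

```bash
python3 -m creep '[{"x":0,"y":0,"z":-0.0033,"rx":0,"ry":0,"rz":0},{"x":0,"y":0,"z":0,"rx":0,"ry":0,"rz":0},{"x":0,"y":0,"z":0,"rx":0,"ry":0,"rz":0}]'; python3 - <<'E'
from h import *
print(bot.get_state()['moment'])
c=cam('wrist','w8.png');im=c['image'].max(2);print(im[158:176,281]);b=cam('scene');A=cv2.resize(c['image'][80:290,250:400],None,fx=2.85,fy=2.85,interpolation=cv2.INTER_CUBIC)[:598,:400]
u,v=proj(b,[.42,.125,.09])[0].astype(int)
B=cv2.resize(b['image'][v-60:v+60,u-40:u+40],None,fx=5,fy=5,interpolation=cv2.INTER_CUBIC)[:598]
cv2.imwrite('pics/m8.png',np.hstack([A,np.clip(B[:A.shape[0]]*1.4,0,255).astype('uint8')]))
E
```

```text
time: 19.68
eef_pos: [0.4526, 0.1202, 0.1366]
tool_rot: [0.797, 0.598, 0.07, -0.054]
ft_force: [-8.4, -0.2, 9.2]
opening: 0.0115
[0.3613 1.217  0.3838]
[134 136 132 134 135 130 138 140 151 152 159 223 253 248 248 249 248 247]
```

```bash
python3 -m creep '[{"x":-0.002,"y":0.0006,"z":0.0033,"rx":0,"ry":0,"rz":0},{"x":0,"y":0,"z":0,"rx":0,"ry":0,"rz":0},{"x":0,"y":0,"z":0,"rx":0,"ry":0,"rz":0}]' 0 6
```

```text
time: 20.15
eef_pos: [0.4527, 0.1201, 0.1367]
tool_rot: [0.797, 0.598, 0.07, -0.053]
ft_force: [-5.2, 1.0, 3.4]
opening: 0.0122
```

View pics/m8.png

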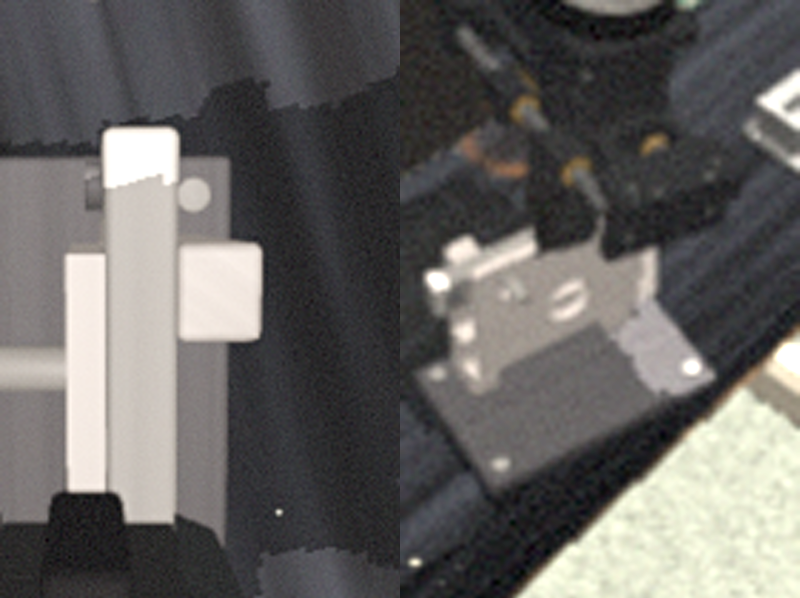

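The wrist half shows the plate flush against the bar with the +y peg protruding in front (row 368 of the crop). The scene half shows the plate level on the stand. Releasing.

```bash
python3 -m creep '[{"x":0,"y":0,"z":0,"rx":0,"ry":0,"rz":0},{"x":0,"y":0,"z":0,"rx":0,"ry":0,"rz":0},{"x":0,"y":0,"z":0,"rx":0,"ry":0,"rz":0},{"x":0,"y":0,"z":0,"rx":0,"ry":0,"rz":0},{"x":0,"y":0,"z":0,"rx":0,"ry":0,"rz":0},{"x":0,"y":0,"z":0,"rx":0,"ry":0,"rz":0}]' 0.45
python3 -m creep '[{"x":0,"y":0,"z":0.02,"rx":0,"ry":0,"rz":0},{"x":0,"y":0,"z":0.06,"rx":0,"ry":0,"rz":0},{"x":0,"y":0,"z":0.15,"rx":0,"ry":0,"rz":0},{"x":0,"y":0,"z":0.2,"rx":0,"ry":0,"rz":0},{"x":0,"y":0,"z":0.2,"rx":0,"ry":0,"rz":0},{"x":0,"y":-0.1,"z":0.1,"rx":0,"ry":0,"rz":0},{"x":0,"y":-0.2,"z":0,"rx":0,"ry":0,"rz":0},{"x":0,"y":-0.2,"z":0,"rx":0,"ry":0,"rz":0},{"x":0,"y":0,"z":0,"rx":0,"ry":0,"rz":0},{"x":0,"y":0,"z":0,"rx":0,"ry":0,"rz":0},{"x":0,"y":0,"z":0,"rx":0,"ry":0,"rz":0}]'
python3 - <<'E'
from h import *
c=cam('top');b=cam('scene')
u,v=proj(b,[.45,.12,.07])[0].astype(int)
B=cv2.resize(b['image'][v-50:v+50,u-60:u+60],None,fx=4,fy=4,interpolation=cv2.INTER_CUBIC)
p,q=proj(c,[.45,.12,.07])[0].astype(int)
A=cv2.resize(c['image'][q-50:q+50,p-38:p+38],None,fx=4,fy=4,interpolation=cv2.INTER_CUBIC)
print(u,v,p,q,onz(c,(177,230),.08))
cv2.imwrite('pics/m9.png',np.clip(np.hstack([A,B])*1.4,0,255).astype('uint8'))
E
```

```text
time: 20.9
eef_pos: [0.4527, 0.12, 0.1366]
tool_rot: [0.797, 0.598, 0.07, -0.053]
ft_force: [0.3, 0.9, 0.5]
opening: 0.0397
time: 22.28
eef_pos: [0.4527, 0.0458, 0.2462]
tool_rot: [0.796, 0.598, 0.07, -0.053]
ft_force: [-0.8, -0.4, 0.7]
opening: 0.0395
261 264 221 240 [0.4843 0.2513 0.08  ]
```

View pics/m9.png

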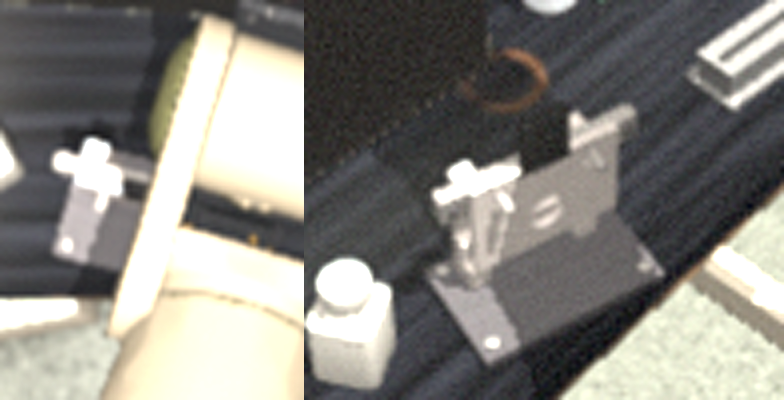

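The scene view shows the plate hanging level and flush on the stand, with both pegs protruding at (505,200) and (598,150). The bottle hasn't moved and the gripper is clear.

```bash
python3 -c "
from bench import bot
print(bot.job_done())"
```

```text
the job is handed in; nothing more can be done
None
```

The plate is hanging on both pegs, released, and the job is handed in at about 22 s of the 64 s allowed. No verdict was reported.

- **Lift and tilt:** I gripped the tab and lifted the plate straight out. The swing to the stand made it pivot about 0.18 rad in the grip. I measured that in the wrist image, gripped harder and levelled it with the tool.
- **Finding the pegs:** The wrist view put the slots 0.65 mm off the pegs. After that shift both pegs went in with no noticeable force.
- **Hanging it:** The plate reached the bar at 3 to 5 N. When I lowered it onto the pegs, the wrist readings peaked at about 8 N sideways and 9 N upward, well under 25 N.

**Last checks:**
- The final scene picture shows both pegs protruding and the plate level and flush against the bar.
- The tool height when the plate came to rest puts its underside at about 34.6 mm, against the 35 mm wanted.
- The gripper was clear of the plate, and it never went near the crucible, the beaker or the bottle.

**Not fully checked:**
- I did not measure the plate again after release.
- The arm hid most of the final top view.
- Of the bystanders, only the bottle showed fully in the final pictures; I did not measure the crucible or beaker again.
- The stand's yaw estimates disagreed by a few hundredths of a radian (−0.25 to −0.31). I used −0.283, and the pegs went in cleanly.

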